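# Stop the kettle stand from rocking

### The job

The kettle stand rocks: one of its two near feet hangs clear of its pad. Find out which one, and turn the knob above that foot until the stand no longer rocks: all four feet must bear and the stand must be level, neither foot wound down so far that it lifts another. Leave the stand where it is, with kettle and cup standing on it, don't disturb the jar, bottle and spoon, and let go.

Things in the scene. Friction and masses are not known exactly. Their poses are not given: they have to be found in the camera images.
- stand: loose kettle stand: wooden deck 240 (x) by 350 (y) mm, top 60 mm above origin; origin between the feet's undersides, x away from robot. Feet at x +-92, y +-145 mm; far two fixed, near two (-x) screw feet. The weight is far back: it rests on three feet, looking level. A 5 to 9 N push down on the knob over the hanging foot rocks that corner onto its pad; it comes back. The other near corner is firm
- knob_l_grip (a point): middle of the left knob's bar, on the knob's axis over its foot, stand y = +145 mm. Black upright bar 64 mm long (x axis), 14 thick, 36 high, on a hub 36 across. Point 40 mm above deck, 12 below bar's top, 24 above its lower edge. Clockwise from above winds the foot down, 12 mm per turn, a full turn available; anticlockwise up. The knob keeps its height, has steady friction 0.1 N m, stays put
- knob_r_grip (a point): middle of the right knob's bar, on the knob's axis over its foot, stand y = -145 mm. Black upright bar 64 mm long (x axis), 14 thick, 36 high, on a hub 36 across. Point 40 mm above deck, 12 below bar's top, 24 above its lower edge. Clockwise from above winds the foot down, 12 mm per turn, a full turn available; anticlockwise up. The knob keeps its height, has steady friction 0.1 N m, stays put
- foot_l: rubber foot under the left knob, 36 mm across, round-bottomed; origin at its lowest point. Slides up and down only. Each foot stands on a cork pad (56 mm across, about 12 mm thick) stuck to the worktop; one near pad, left or right, is worn 4.5 to 6.5 mm thinner and the knobs are set a little unequally, so that one near foot hangs 2 to 8 mm clear
- foot_r: like foot_l, under the right knob. Pads yield about 1 mm per 20 N: from first touch a foot takes up load over about 2.5 mm of further winding. In the middle of that both near feet bear alike; past it the other near foot lifts. Pressing the hanging corner down, one feels up to 1 mm less sink than the foot must be wound to touch
- kettle: a steel kettle, about 1.1 kg, 148 mm across at the foot, 200 mm tall, standing on the far half of the deck with its handle to the far side; origin at the centre of its underside
- cup: a small white cup, 60 mm across, 75 mm tall, standing on the stand's front edge midway between the knobs; origin at the centre of its underside
- sugar_jar: a glass jar with a steel cap, 84 mm across, 120 mm tall, on the worktop left of the stand; origin at the centre of its underside
- oil_bottle: a green bottle, 60 mm across, 200 mm tall, on the worktop right of the stand; origin at the centre of its underside
- spoon: a spoon 160 mm long, flat on the worktop between the robot and the stand; its x axis runs along it
Not all that is in view belongs to the job. There is more than one size of the cup; the job needs the smaller.

How it is judged:
At the end, for the whole second after the job is handed in: both near feet press on their pads with more than 0.8 N each (the far two always do), so the stand cannot rock; it is level within 0.013 rad and at rest, with the kettle and the cup still standing on it (contact force between each of foot_l, foot_r and anything else above 0.8 N and angle between stand's own z axis and vertical below 0.013 rad and linear speed of each of stand, kettle below 0.01 m/s and z of each of kettle, cup in the frame of stand above 0.055 m); the robot touches nothing.
It fails at once if the stand is shoved or lifted more than 25 mm (distance of stand from where it was at the start of the episode above 0.025 m).
It fails at once if the kettle is shifted more than 25 mm or tipped (distance of kettle from where it was at the start of the episode above 0.025 m or angle between kettle's own z axis and vertical above 0.15 rad).
It fails at once if the cup, jar, bottle or spoon is moved more than 25 mm (distance of any of cup, sugar_jar, oil_bottle, spoon from where it was at the start of the episode above 0.025 m).
It also fails if it takes over 72 s, if anything falls off the work surface, if the arm or the gripper's body presses on something with over 40 N, if the wrist force passes 120 N, or if a joint passes its speed limit or range.

### The arm

A 6-joint arm with a two-finger parallel gripper is mounted at the origin on the work surface. World frame = base frame: x ahead of the robot, y to its left, z up, the work surface at z = 0. Lengths are in m, angles in rad, forces in N, time in s.
With the tool pointing down it reaches from about 0.25 to 0.775 m from the base axis. Payload 4 kg.
Tool frame: the origin (TCP) lies midway between the tips of the shut fingers; the grasp point (between the pads) lies 19 mm behind it; z points along the fingers, y is the direction in which the jaws open and shut (so a half turn about z gives the same grasp; the last joint's range is limited). The gripper opens to 94 mm and grips with 3 to 60 N. Pads are 16 mm wide; open, the fingers measure 119 mm over their backs; the gripper's body (75 mm by 177 mm) begins 78 mm behind the grasp point.
Start: joints at [-1.221, 0.087, 1.371, -0, 1.684, -0.103], TCP at [0.241, -0.495, 0.206] pointing down, gripper open.
Joint ranges: [-3.1, 3.1], [-0.76, 2.03], [0.27, 2.55], [-1.08, 4.22], [0.17, 2.65], [-2.57, 2.57]. Speed limits (rad/s): [2.79, 2.79, 3.14, 3.14, 3.14, 3.14].

### API

Orientations are given as [roll, pitch, yaw] about the fixed x, y, z axes, in that order (R = Rz(yaw) Ry(pitch) Rx(roll)).
In Python, from station import observe, read_camera, ticket, models gives the robot as it stands. The module is installed in compiled form; this text tells all that it offers.
- The arm moves only by the tool drive_tool, never from a script. Its argument "series" is a list of rows, each a list of 3 entries, a list of its own where there are three numbers: the shift along the world's x, y, z in mm, then the turn, a rotation vector about the world's x, y, z in degrees, then the opening, from -1 (shut) to 1 (fully open), so that 0 is half open. A call has 1 to 12 rows; each row shifts and turns the pose as measured when the row begins; what a row does not reach is not made up. A row lasts 1/10 s, in which the tool goes at most 50 mm and 8.59 degrees, less where a joint would pass 70% of its speed; a pose out of reach is approached as far as the arm can. A call is refused whole if a number of a shift passes 50 or a number of a turn 8.59, either way. A call with a gripper value outside its range is refused whole. The fingers move at their own pace and stop on an object; the grip force is fixed at half the most. Time passes only in rows, so rows that do not move let the fingers close. It gives the time, the measured TCP pose, the force and the opening at its end, in the units of the state.
- observe(): the state, without advancing time (a new reading comes with each control period).
- read_camera(name): name is "scene" or "top" or "wrist"; returns a dict with "image" (480x640x3 uint8, red, green, blue), "fovy" (degrees; the focal length in pixels is half the picture's height over the tangent of half this angle, whatever the lens; pixels are square), "cx", "cy" (the principal point, pixels), "k1" (the pictures are not rectified: a ray, as slopes to the right and down, at radius r is drawn at 1 + k1 r^2 times it, then the intrinsics apply), "R" (3x3) and "t" (3): a world point X has camera coordinates R X + t; the wrist camera has in their place "hand_eye" (4x4, takes a point from camera to tool coordinates, whose origin is the TCP and whose axes are the flange's). Camera axes: x right, y down, z forward; pixel columns grow to the right and rows downward; lengths in m; the calibration is good to about 2 mm. A picture is of the moment at which its call begins: read the wrist's pose just before it. There is no depth.
- ticket.hand_in(): hands the job in, once; it reports no verdict.
Trained networks look in a picture, given as the dict that the camera call returned (one of the last four; its "shot" number tells which), for a name from the list of things; names that differ only in an ending like _2 or _b are one class to them, and where a whole thing is asked for, a point or a joint stands for the part that bears it (a point fixed in the world has none). Each returns a list of dicts, best first, with "conf" (0 to 1); they miss things now and then, are a little off and sometimes report something else, mostly with a low value. They report only what shows in the picture. A call takes as long as a camera call. They do not tell look-alikes from the thing itself.
- models.look_for(label, picture): "position" ([x, y, z] in m, in world coordinates, good to about 4 mm: the middle of the surface that is visible of it).
- models.pinpoint(label, picture): "position" ([x, y, z] in m, in world coordinates, good to about 4 mm: a listed point, or the origin of a listed thing).
The state is a dict: "clock": time; "q": joint angles; "joint_vel": joint speeds; "joint_torque": joint torques, N m; "position": TCP position; "orientation": TCP orientation; "wrist_force": force on the tool from outside, world axes, zero at the start; "ft_torque": the same for the moment, N m; "width": opening from 0.0 (shut) to 1.0 (fully open).
Only numpy, scipy, OpenCV 4.12 (cv2) and the standard library are available. Lean on these libraries where they do the work, as an engineer would, in place of code of your own. Each camera call takes 0.05 s, during which the arm holds its last target. There are 200 camera calls.

## Working session

There is one attempt and no reset: what is moved stays moved. The work goes in short steps, Python scripts to look and compute and a tool call to move; the robot and the scene stay as the last step left them, time stands still between calls to the robot, and variables do not carry over. Pictures are saved under pics/ and viewed, about 8 in all and at most 12, crops included, and the job is handed in when it is done.

Besides the shell and the picture viewer there is one more tool, called after ">>>" by a JSON object that holds its "fn" and its "kwargs", one argument or row to a line. drive_tool: Moves the arm, as the interface text tells. Its arguments: {"type":"object","properties":{"series":{"type":"array"}},"required":["series"]}

```bash
mkdir -p pics; python3 - <<'E'
from station import observe, read_camera, models
import cv2
s=observe();print(s)
for c in ("scene","top"):
    p=read_camera(c);cv2.imwrite(f"pics/{c}0.png",p["image"][:,:,::-1])
    for n in ["stand","knob_l_grip","knob_r_grip","foot_l","foot_r","kettle","cup","sugar_jar","oil_bottle","spoon"]:
        print(c,n,[(d["position"],round(d["conf"],2)) for d in models.pinpoint(n,p)][:3])
E
```

```text
{'clock': 0.0, 'q': array([-1.22110286e+00,  8.79421055e-02,  1.37222001e+00, -1.46202512e-06,
        1.68357305e+00, -1.03101838e-01]), 'joint_vel': array([ 0.00075167, -0.00112834,  0.00037838,  0.00033783,  0.00099611,
       -0.00017549]), 'joint_torque': array([ 1.27444096e-04, -3.40176380e+01, -3.02430546e+01,  7.18292291e-02,
        3.29384557e-02, -1.69722080e-04]), 'position': array([ 0.24042614, -0.49407666,  0.20432858]), 'orientation': array([-3.13946137e+00, -2.19059757e-04,  4.52794909e-01]), 'wrist_force': array([-0.08307889,  0.21575394, -0.17496065]), 'ft_torque': array([-0.00717813,  0.01535557,  0.01385415]), 'width': 1.002130329805739}
scene stand [([0.5225, -0.1972, 0.1069], 0.39)]
scene knob_l_grip [([0.5094, 0.0932, 0.1115], 0.94)]
scene knob_r_grip [([0.5242, -0.197, 0.1084], 0.88)]
scene foot_l [([0.5261, -0.1967, 0.1081], 0.41)]
scene foot_r [([0.5261, -0.1967, 0.1081], 0.41)]
scene kettle [([0.6484, -0.0497, 0.0749], 0.77)]
scene cup [([0.3535, -0.1175, 0.0006], 0.89), ([0.5203, -0.048, 0.07], 0.87)]
scene sugar_jar [([0.548, 0.4651, 0.0026], 0.95)]
scene oil_bottle [([0.5329, -0.4399, -0.0018], 0.8)]
scene spoon [([0.4091, 0.0144, -0.0017], 0.95)]
top stand [([0.6064, -0.0444, 0.0134], 0.72), ([0.5032, 0.0962, 0.1093], 0.59)]
top knob_l_grip [([0.5026, 0.0964, 0.1121], 0.73)]
top knob_r_grip [([0.5272, -0.1962, 0.1126], 0.56)]
top foot_l [([0.506, 0.0933, 0.1138], 0.52)]
top foot_r [([0.506, 0.0933, 0.1138], 0.52)]
top kettle [([0.6472, -0.0483, 0.0704], 0.95), ([0.4022, 0.0179, 0.0001], 0.5)]
top cup [([0.3512, -0.1281, -0.0007], 0.91), ([0.5206, -0.0512, 0.069], 0.58)]
top sugar_jar [([0.5421, 0.4637, -0.0017], 0.88)]
top oil_bottle [([0.5286, -0.4429, 0.0008], 0.57)]
top spoon [([0.524, -0.1974, 0.1097], 0.7), ([0.4042, 0.0171, -0.0006], 0.59)]
```

View pics/scene0.png

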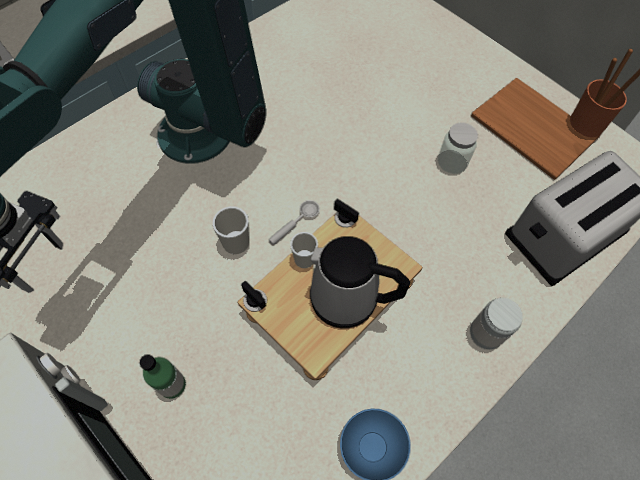

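View pics/top0.png

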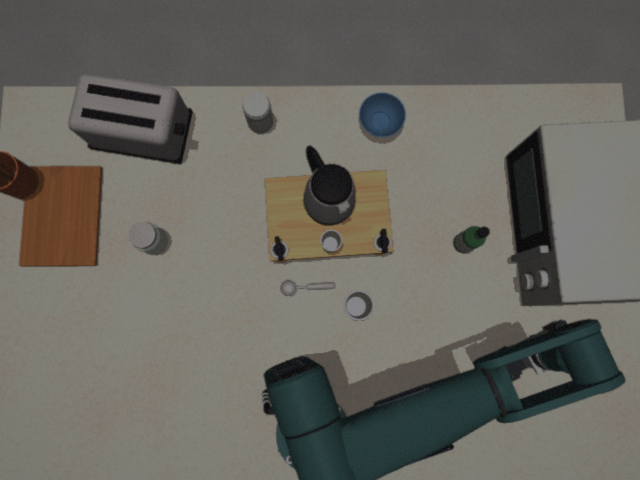

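The scene view shows the stand with the left knob at (346,212), the right knob at (254,295) and the small cup on the deck at (304,250). The big cup at (232,230) is the decoy. The top view agrees, with knobs at (280,247) and (383,240). I'll go above the right knob first, fingers shut.

>>> {"fn": "drive_tool", "kwargs": {
  "series": [
    [[0,0,48],[0,0,8.5],-1],
    [[0,0,48],[0,0,8.5],-1],
    [[34,34,0],[0,0,8.5],-1],
    [[34,34,0],[0,0,8.5],-1],
    [[34,34,0],[0,0,8.5],-1],
    [[34,34,0],[0,0,8.5],-1],
    [[34,34,0],[0,0,8.5],-1],
    [[34,34,0],[0,0,8.5],-1],
    [[34,34,0],[0,0,8.5],-1],
    [[34,34,0],[0,0,8.5],-1],
    [[0,0,0],[0,0,8.5],-1],
    [[0,0,0],[0,0,8.5],-1]
  ]
}}

```text
clock: 2.3
position: [0.5192, -0.2063, 0.2986]
orientation: [-3.133, 0.002, 2.256]
wrist_force: [-0.2, -0.6, -0.3]
width: 0.019
```

>>> {"fn": "drive_tool", "kwargs": {
  "series": [
    [[3,5,0],[0,0,8.5],-1],
    [[3,5,0],[0,0,8.5],-1],
    [[0,0,0],[0,0,8.5],-1],
    [[0,0,0],[0,0,8.5],-1],
    [[0,0,0],[0,0,8.5],-1],
    [[0,0,-40],[0,0,8.5],-1],
    [[0,0,-40],[0,0,3],-1],
    [[0,0,0],[0,0,0],-1]
  ]
}}

```text
clock: 3.1
position: [0.5268, -0.1939, 0.2175]
orientation: [-3.131, 0.006, -3.074]
wrist_force: [-0.3, 0.2, 0.3]
width: 0.004
```

```bash
cat > h.py <<'E'
from station import observe, read_camera, models
import cv2, numpy as np
def wrist(name):
    s=observe();p=read_camera("wrist");cv2.imwrite(f"pics/{name}.png",p["image"][:,:,::-1])
    print("tcp",s["position"].round(4),s["orientation"].round(3),"q6",s["q"][5].round(3),"F",s["wrist_force"].round(2))
    for n in ["knob_l_grip","knob_r_grip"]:
        for f in (models.pinpoint,models.look_for):
            print(n,f.__name__,[(np.round(d["position"],4).tolist(),round(d["conf"],2)) for d in f(n,p)][:2])
    return s,p
E
python3 -c "
from h import *
s,p=wrist('w1');print({k:p[k] for k in p if k not in('image',)})"
```

```text
tcp [ 0.5268 -0.1939  0.2175] [-3.131  0.006 -3.074] q6 -2.089 F [-0.29  0.22  0.33]
knob_l_grip call [([0.5334, -0.44, -0.0028], 0.52)]
knob_l_grip call []
knob_r_grip call [([0.5273, -0.194, 0.1129], 0.91)]
knob_r_grip call [([0.5248, -0.1954, 0.1265], 0.58)]
{'fovy': 59.39254634056848, 'cx': 323.08923955393567, 'cy': 239.30988470035356, 'k1': 0.032796005157718335, 'hand_eye': array([[-1.77154495e-04, -9.57872035e-01, -2.87195289e-01,
         8.38393911e-02],
       [ 9.99999829e-01, -9.66301011e-06, -5.84614525e-04,
         7.40417017e-04],
       [ 5.57210734e-04, -2.87195343e-01,  9.57871873e-01,
        -1.78495204e-01],
       [ 0.00000000e+00,  0.00000000e+00,  0.00000000e+00,
         1.00000000e+00]]), 'shot': 3}
```

View pics/w1.png

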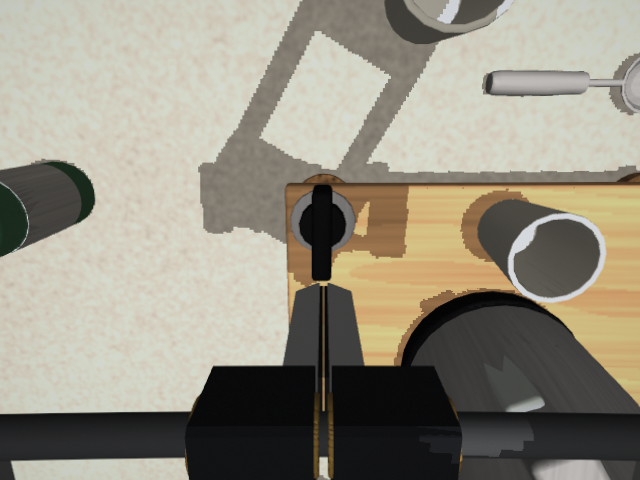

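The wrist view shows the right knob's bar at (322,232), centred and in line with the tool; the fingers are over it. Next I press down on it in small steps.

>>> {"fn": "drive_tool", "kwargs": {
  "series": [
    [[0,0,-40],[0,0,0],-1],
    [[0,0,-40],[0,0,0],-1],
    [[0,0,-6],[0,0,0],-1],
    [[0,0,-3],[0,0,0],-1],
    [[0,0,0],[0,0,0],-1]
  ]
}}

```text
clock: 3.85
position: [0.5381, -0.1994, 0.1508]
orientation: [-3.11, 0.042, -3.077]
wrist_force: [-0.3, -0.2, 0.0]
width: 0.007
```

>>> {"fn": "drive_tool", "kwargs": {
  "series": [
    [[0,0,-2],[0,0,0],-1],
    [[0,0,0],[0,0,0],-1]
  ]
}}

```text
clock: 4.05
position: [0.5402, -0.2004, 0.1533]
orientation: [-3.107, 0.049, -3.077]
wrist_force: [0.1, -0.2, -0.8]
width: 0.007
```

>>> {"fn": "drive_tool", "kwargs": {
  "series": [
    [[0,0,-2],[0,0,0],-1],
    [[0,0,0],[0,0,0],-1]
  ]
}}

```text
clock: 4.25
position: [0.5413, -0.2009, 0.1536]
orientation: [-3.105, 0.052, -3.077]
wrist_force: [-0.2, 0.3, 0.2]
width: 0.003
```

>>> {"fn": "drive_tool", "kwargs": {
  "series": [
    [[0,0,-1],[0,0,0],-1],
    [[0,0,0],[0,0,0],-1]
  ]
}}

```text
clock: 4.45
position: [0.5415, -0.201, 0.1531]
orientation: [-3.104, 0.053, -3.077]
wrist_force: [0.7, -0.6, 0.5]
width: 0.01
```

```bash
python3 -c "
from h import *
s=observe();print(s['q'].round(3),s['joint_torque'].round(1),s['position'],s['orientation'])"
```

```text
[-0.45   0.115  1.445 -0.006  1.517 -2.084] [  0.  -35.2 -30.2  -0.1  -0.2  -0. ] [ 0.5415324  -0.20103019  0.15312094] [-3.10438192  0.05288889 -3.0765353 ]
```

```bash
python3 -c "
from h import *
s=observe();print(s['q'].round(4),s['joint_vel'].round(4),s['ft_torque'].round(2))
p=read_camera('scene');cv2.imwrite('pics/s1.png',p['image'][:,:,::-1])
s=observe();print(s['q'].round(4),s['position'])
print([(d['position'],d['conf']) for d in models.pinpoint('kettle',p)])"
```

```text
[-0.4497  0.1155  1.4451 -0.0064  1.5167 -2.0844] [ 0.0012 -0.0021 -0.0049 -0.0033  0.001  -0.0011] [ 0.1  -0.09 -0.03]
[-0.4497  0.1154  1.4449 -0.0064  1.5167 -2.0844] [ 0.54158757 -0.20106999  0.15326353]
[([0.6481, -0.05, 0.0713], 0.84)]
```

View pics/s1.png

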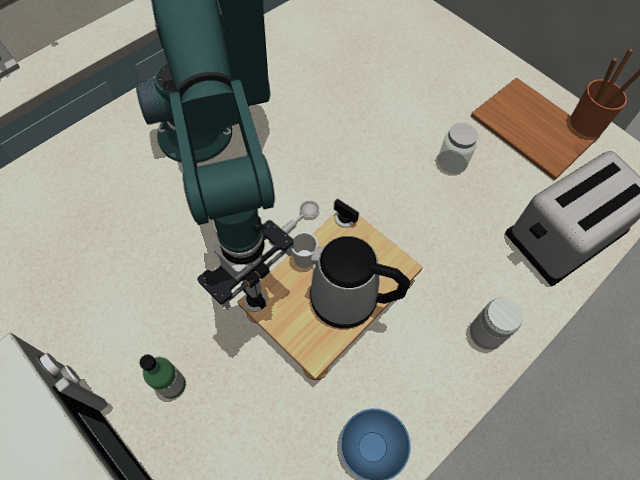

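>>> {"fn": "drive_tool", "kwargs": {
  "series": [
    [[-6,3,-10],[0,2,0],-1]
  ]
}}

```text
clock: 4.65
position: [0.5359, -0.1987, 0.1447]
orientation: [-3.105, 0.02, -3.077]
wrist_force: [0.0, -0.6, 0.1]
width: 0.003
```

```bash
python3 -c "
from h import *
s=observe();print(s['q'].round(4),s['position'],s['orientation'])"
```

```text
[-0.4403  0.1292  1.4459 -0.0227  1.5314 -2.0744] [ 0.53594184 -0.19868792  0.14465009] [-3.10481071  0.01977775 -3.07734448]
```

>>> {"fn": "drive_tool", "kwargs": {
  "series": [
    [[-9,5,-10],[2,1.1,0],-1],
    [[0,0,0],[0,0,0],-1]
  ]
}}

```text
clock: 4.85
position: [0.525, -0.192, 0.1312]
orientation: [3.137, -0.004, -3.077]
wrist_force: [-0.2, 0.6, 0.2]
width: 0.007
```

>>> {"fn": "drive_tool", "kwargs": {
  "series": [
    [[0,0,-5],[0,0,0],-1]
  ]
}}

```text
clock: 4.95
position: [0.5251, -0.1922, 0.126]
orientation: [3.137, -0.004, -3.077]
wrist_force: [0.2, 0.2, -0.6]
width: 0.005
```

>>> {"fn": "drive_tool", "kwargs": {
  "series": [
    [[0,0,-3],[0,0,0],-1]
  ]
}}

```text
clock: 5.05
position: [0.5247, -0.1921, 0.1219]
orientation: [3.136, -0.005, -3.077]
wrist_force: [-1.3, -0.2, 2.6]
width: 0.005
```

Contact. I'll keep pressing in 1 mm steps.

>>> {"fn": "drive_tool", "kwargs": {
  "series": [
    [[0,0,-1],[0,0,0],-1]
  ]
}}

```text
clock: 5.15
position: [0.5244, -0.1923, 0.1211]
orientation: [3.136, -0.006, -3.077]
wrist_force: [-1.6, -0.3, 5.3]
width: 0.008
```

>>> {"fn": "drive_tool", "kwargs": {
  "series": [
    [[0,0,-1],[0,0,0],-1]
  ]
}}

```text
clock: 5.25
position: [0.5244, -0.1924, 0.1209]
orientation: [3.137, -0.005, -3.077]
wrist_force: [-1.6, 0.6, 5.1]
width: 0.001
```

>>> {"fn": "drive_tool", "kwargs": {
  "series": [
    [[0,0,-1],[0,0,0],-1]
  ]
}}

```text
clock: 5.35
position: [0.5245, -0.1924, 0.121]
orientation: [3.137, -0.005, -3.077]
wrist_force: [-2.2, 1.7, 5.0]
width: 0.011
```

>>> {"fn": "drive_tool", "kwargs": {
  "series": [
    [[0,0,-1],[0,0,0],-1]
  ]
}}

```text
clock: 5.45
position: [0.5245, -0.1924, 0.121]
orientation: [3.137, -0.004, -3.077]
wrist_force: [-1.9, 0.4, 4.7]
width: 0.005
```

>>> {"fn": "drive_tool", "kwargs": {
  "series": [
    [[0,0,-1],[0,0,0],-1]
  ]
}}

```text
clock: 5.55
position: [0.5245, -0.1924, 0.121]
orientation: [3.138, -0.004, -3.077]
wrist_force: [-3.2, 0.3, 6.1]
width: 0.003
```

>>> {"fn": "drive_tool", "kwargs": {
  "series": [
    [[0,0,-2],[0,0,0],-1],
    [[0,0,-2],[0,0,0],-1]
  ]
}}

```text
clock: 5.75
position: [0.5238, -0.193, 0.1195]
orientation: [3.14, -0.004, -3.077]
wrist_force: [-3.0, 0.1, 6.2]
width: 0.002
```

>>> {"fn": "drive_tool", "kwargs": {
  "series": [
    [[0,0,-3],[0,0,0],-1],
    [[0,0,-3],[0,0,0],-1]
  ]
}}

```text
clock: 5.95
position: [0.5235, -0.1934, 0.1186]
orientation: [-3.141, -0.003, -3.077]
wrist_force: [-4.2, 2.7, 14.3]
width: 0.005
```

>>> {"fn": "drive_tool", "kwargs": {
  "series": [
    [[0,0,-4],[0,0,0],-1],
    [[0,0,-4],[0,0,0],-1]
  ]
}}

```text
clock: 6.15
position: [0.5235, -0.1935, 0.1185]
orientation: [-3.138, 0.001, -3.077]
wrist_force: [-7.5, 2.6, 16.4]
width: 0.005
```

>>> {"fn": "drive_tool", "kwargs": {
  "series": [
    [[0,0,2],[0,0,0],-1]
  ]
}}

```text
clock: 6.25
position: [0.5241, -0.1932, 0.1219]
orientation: [-3.138, 0.003, -3.077]
wrist_force: [1.7, -0.5, 1.4]
width: 0.006
```

>>> {"fn": "drive_tool", "kwargs": {
  "series": [
    [[0,0,2],[0,0,0],-1]
  ]
}}

```text
clock: 6.35
position: [0.5247, -0.1934, 0.1247]
orientation: [-3.137, 0.005, -3.077]
wrist_force: [0.1, -0.1, -0.0]
width: 0.004
```

>>> {"fn": "drive_tool", "kwargs": {
  "series": [
    [[0,0,2],[0,0,0],-1]
  ]
}}

```text
clock: 6.45
position: [0.5248, -0.1933, 0.1264]
orientation: [-3.137, 0.006, -3.077]
wrist_force: [-0.5, -0.1, -0.1]
width: 0.005
```

>>> {"fn": "drive_tool", "kwargs": {
  "series": [
    [[0,0,2],[0,0,0],-1]
  ]
}}

```text
clock: 6.55
position: [0.5247, -0.1933, 0.1279]
orientation: [-3.137, 0.005, -3.077]
wrist_force: [-0.7, -0.1, 0.6]
width: 0.003
```

>>> {"fn": "drive_tool", "kwargs": {
  "series": [
    [[0,0,45],[0,0,0],-1],
    [[0,0,45],[0,0,0],-1],
    [[0,0,45],[0,0,0],-1],
    [[-3,45,20],[0,0,0],-1],
    [[-3,45,0],[0,0,0],-1],
    [[-3,45,0],[0,0,0],-1],
    [[-3,45,0],[0,0,0],-1],
    [[-3,45,0],[0,0,0],-1],
    [[-3,45,0],[0,0,0],-1],
    [[0,0,0],[0,0,0],-1]
  ]
}}

```text
clock: 7.55
position: [0.502, 0.0857, 0.2798]
orientation: [3.138, -0.006, -3.083]
wrist_force: [-0.2, -0.9, 0.1]
width: 0.006
```

>>> {"fn": "drive_tool", "kwargs": {
  "series": [
    [[4,9,-20],[0,0,0],-1],
    [[0,0,-20],[0,0,0],-1],
    [[0,0,-20],[0,0,0],-1],
    [[0,0,0],[0,0,0],-1]
  ]
}}

```text
clock: 7.95
position: [0.5064, 0.0948, 0.2168]
orientation: [3.14, -0.006, -3.08]
wrist_force: [0.2, -0.4, -0.6]
width: 0.005
```

```bash
python3 -c "
from h import *
s,p=wrist('w2')"
```

```text
tcp [0.5064 0.0948 0.2168] [ 3.14  -0.006 -3.08 ] q6 -1.559 F [ 0.21 -0.37 -0.59]
knob_l_grip call [([0.5064, 0.0981, 0.1144], 0.67)]
knob_l_grip call [([0.5021, 0.0971, 0.1268], 0.7)]
knob_r_grip call []
knob_r_grip call []
```

View pics/w2.png

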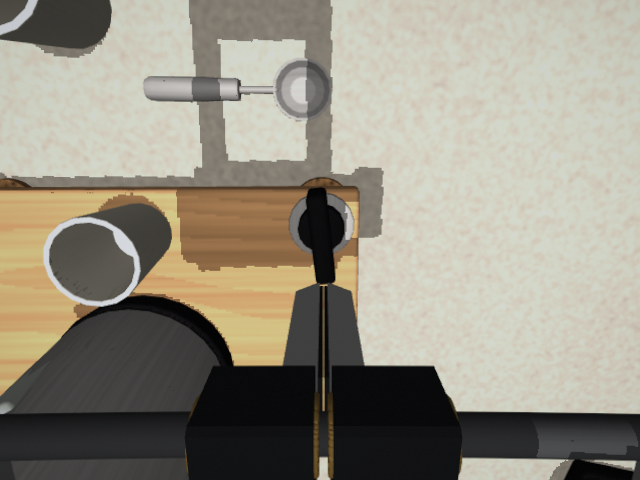

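The left knob's bar is at (320,235), skewed about 6°, and the fingers are over it. I press here too.

>>> {"fn": "drive_tool", "kwargs": {
  "series": [
    [[0,1,-25],[0,0,0],-1],
    [[0,0,-25],[0,0,0],-1],
    [[0,0,-25],[0,0,0],-1],
    [[0,0,-10],[0,0,0],-1],
    [[0,0,0],[0,0,0],-1]
  ]
}}

```text
clock: 8.7
position: [0.5133, 0.0952, 0.1429]
orientation: [3.14, 0.019, -3.082]
wrist_force: [0.1, -0.9, -0.3]
width: 0.005
```

>>> {"fn": "drive_tool", "kwargs": {
  "series": [
    [[-7,0,-10],[0,1.1,0],-1],
    [[0,0,0],[0,0,0],-1]
  ]
}}

```text
clock: 8.9
position: [0.5072, 0.0952, 0.1348]
orientation: [3.138, 0.002, -3.082]
wrist_force: [-1.3, -0.2, 0.2]
width: 0.004
```

>>> {"fn": "drive_tool", "kwargs": {
  "series": [
    [[0,0,-8],[0,0,0],-1]
  ]
}}

```text
clock: 9.0
position: [0.5088, 0.0953, 0.129]
orientation: [3.138, 0.007, -3.082]
wrist_force: [0.3, 0.0, 0.1]
width: 0.002
```

>>> {"fn": "drive_tool", "kwargs": {
  "series": [
    [[0,0,-2],[0,0,0],-1],
    [[0,0,-2],[0,0,0],-1]
  ]
}}

```text
clock: 9.2
position: [0.5089, 0.0953, 0.1247]
orientation: [3.138, 0.008, -3.082]
wrist_force: [-0.6, 0.1, 0.6]
width: 0.006
```

>>> {"fn": "drive_tool", "kwargs": {
  "series": [
    [[0,0,-2],[0,0,0],-1],
    [[0,0,-2],[0,0,0],-1]
  ]
}}

```text
clock: 9.4
position: [0.509, 0.0955, 0.1222]
orientation: [3.138, 0.008, -3.082]
wrist_force: [-4.7, -0.6, 11.8]
width: 0.005
```

>>> {"fn": "drive_tool", "kwargs": {
  "series": [
    [[0,0,-3],[0,0,0],-1],
    [[0,0,-3],[0,0,0],-1]
  ]
}}

```text
clock: 9.6
position: [0.5091, 0.0955, 0.1221]
orientation: [3.138, 0.011, -3.082]
wrist_force: [-5.9, -0.7, 12.5]
width: 0.005
```

>>> {"fn": "drive_tool", "kwargs": {
  "series": [
    [[0,0,-4],[0,0,0],-1],
    [[0,0,-4],[0,0,0],-1]
  ]
}}

```text
clock: 9.8
position: [0.509, 0.0956, 0.1219]
orientation: [3.138, 0.014, -3.081]
wrist_force: [-7.2, -0.4, 14.4]
width: 0.007
```

The left corner is firm: about 0.3 mm of give between 12 and 14 N. The right corner rocked about 2.8 mm at 5–6 N before stiffening, so the right foot is the one that hangs. Going back to it with the fingers open.

>>> {"fn": "drive_tool", "kwargs": {
  "series": [
    [[0,0,40],[0,0,0],-1],
    [[0,0,45],[0,0,0],-1],
    [[0,0,45],[0,0,0],-1],
    [[2,-30,25],[0,0,0],-1],
    [[3,-45,0],[0,0,0],-1],
    [[3,-45,0],[0,0,0],-1],
    [[3,-45,0],[0,0,0],-1],
    [[3,-45,0],[0,0,0],-1],
    [[3,-45,0],[0,0,0],0.3],
    [[0,-15,0],[0,0,0],0.3],
    [[0,0,0],[0,0,0],0.3]
  ]
}}

```text
clock: 10.9
position: [0.5237, -0.1834, 0.2857]
orientation: [3.141, 0.022, -3.075]
wrist_force: [0.2, -0.3, 0.3]
width: 0.225
```

>>> {"fn": "drive_tool", "kwargs": {
  "series": [
    [[3,-12,-20],[0,1.2,0],0.3],
    [[0,0,-25],[0,0,0],0.3],
    [[0,0,-25],[0,0,0],0.3],
    [[0,0,-20],[0,0,0],0.3],
    [[0,0,-20],[0,0,0],0.3],
    [[0,0,0],[0,0,0],0.3]
  ]
}}

```text
clock: 11.5
position: [0.5281, -0.1857, 0.1744]
orientation: [3.137, 0.005, -3.066]
wrist_force: [0.2, 0.7, -0.5]
width: 0.648
```

>>> {"fn": "drive_tool", "kwargs": {
  "series": [
    [[-1.5,-9.5,-10],[0,0,-0.6],0.3],
    [[0,0,-15],[0,0,0],0.3],
    [[0,0,0],[0,0,0],0.3]
  ]
}}

```text
clock: 11.8
position: [0.528, -0.1936, 0.1504]
orientation: [3.138, 0.009, -3.074]
wrist_force: [0.6, -0.0, -0.8]
width: 0.648
```

```bash
python3 -c "
from h import *
s,p=wrist('w3')"
```

```text
tcp [ 0.528  -0.1936  0.1504] [ 3.138  0.009 -3.074] q6 -2.096 F [ 0.61 -0.   -0.83]
knob_l_grip call [([0.6062, -0.0463, 0.0102], 0.61)]
knob_l_grip call [([0.4065, -0.0264, 0.0181], 0.41)]
knob_r_grip call [([0.5232, -0.1936, 0.1122], 0.56)]
knob_r_grip call [([0.5237, -0.1919, 0.1246], 0.9)]
```

View pics/w3.png

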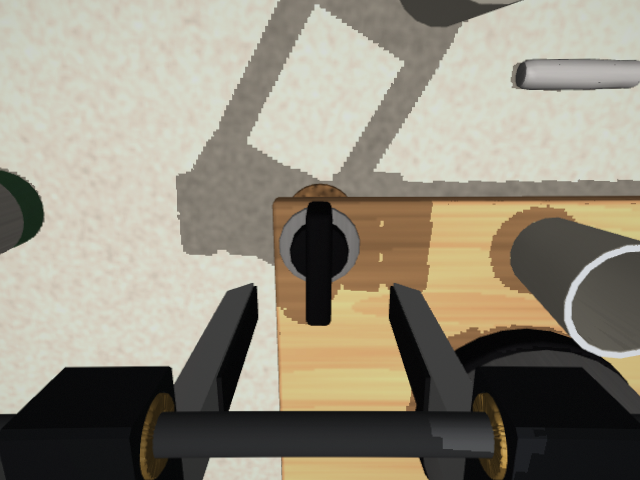

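The bar sits centred between the open fingers, at (318,263). I descend and grip.

>>> {"fn": "drive_tool", "kwargs": {
  "series": [
    [[-2,-1.5,-15],[0,0,0],0.3],
    [[0,0,-15],[0,0,0],0.3],
    [[0,0,-10],[0,0,0],0.3],
    [[0,0,0],[0,0,0],0.3]
  ]
}}

```text
clock: 12.45
position: [0.5274, -0.1968, 0.1118]
orientation: [-3.141, 0.016, -3.074]
wrist_force: [-0.3, 0.2, -0.2]
width: 0.65
```

>>> {"fn": "drive_tool", "kwargs": {
  "series": [
    [[-3,1.5,-10],[0,0.9,0],0.3],
    [[0,0,-6],[0,0,0],0.3],
    [[0,0,0],[0,0,0],0.3]
  ]
}}

```text
clock: 12.75
position: [0.5241, -0.1953, 0.0944]
orientation: [3.141, -0.001, -3.075]
wrist_force: [-0.1, -0.6, -0.3]
width: 0.647
```

>>> {"fn": "drive_tool", "kwargs": {
  "series": [
    [[0,0,0],[0,0,0],-1],
    [[0,0,0],[0,0,0],-1],
    [[0,0,0],[0,0,0],-1],
    [[0,0,0],[0,0,0],-1],
    [[0,0,0],[0,0,0],-1]
  ]
}}

```text
clock: 13.25
position: [0.5251, -0.1956, 0.0958]
orientation: [-3.141, 0.001, -3.074]
wrist_force: [0.4, -0.2, 0.4]
width: 0.259
```

>>> {"fn": "drive_tool", "kwargs": {
  "series": [
    [[0,0,0],[0,0,0],-1],
    [[0,0,0],[0,0,0],-1],
    [[0,0,0],[0,0,0],-1]
  ]
}}

```text
clock: 13.55
position: [0.5253, -0.1961, 0.0963]
orientation: [-3.14, 0.002, -3.075]
wrist_force: [0.0, -0.1, -0.7]
width: 0.147
```

Gripped. Turning clockwise, a few rows at first.

>>> {"fn": "drive_tool", "kwargs": {
  "series": [
    [[0,0,0],[0,0,-6],-1],
    [[0,0,0],[0,0,-6],-1],
    [[0,0,0],[0,0,-6],-1],
    [[0,0,0],[0,0,-6],-1]
  ]
}}

```text
clock: 13.95
position: [0.5253, -0.1959, 0.0963]
orientation: [-3.141, 0.002, 2.775]
wrist_force: [0.3, -0.9, 0.5]
width: 0.147
```

>>> {"fn": "drive_tool", "kwargs": {
  "series": [
    [[0,0,0],[0,0,-8],-1],
    [[0,0,0],[0,0,-8],-1],
    [[0,0,0],[0,0,-8],-1],
    [[0,0,0],[0,0,-8],-1],
    [[0,0,0],[0,0,-8],-1],
    [[0,0,0],[0,0,-8],-1]
  ]
}}

```text
clock: 14.55
position: [0.5256, -0.1958, 0.0964]
orientation: [3.141, 0.001, 1.903]
wrist_force: [-0.6, -1.5, 0.3]
width: 0.145
```

>>> {"fn": "drive_tool", "kwargs": {
  "series": [
    [[0,0,0],[0,0,-8],-1],
    [[0,0,0],[0,0,-8],-1],
    [[0,0,0],[0,0,-8],-1],
    [[0,0,0],[0,0,-8],-1]
  ]
}}

```text
clock: 14.95
position: [0.5258, -0.1957, 0.0968]
orientation: [3.14, 0.001, 1.322]
wrist_force: [0.8, -0.1, 0.7]
width: 0.145
```

>>> {"fn": "drive_tool", "kwargs": {
  "series": [
    [[0,0,0],[0,0,-8],-1],
    [[0,0,0],[0,0,-8],-1],
    [[0,0,0],[0,0,0],-1]
  ]
}}

```text
clock: 15.25
position: [0.526, -0.1956, 0.0973]
orientation: [3.14, -0.0, 1.031]
wrist_force: [0.4, -0.0, 0.2]
width: 0.15
```

Turned about 125° so far, which is roughly 4.2 mm. I release and press to test.

>>> {"fn": "drive_tool", "kwargs": {
  "series": [
    [[0,0,0],[0,0,0],0.2],
    [[0,0,0],[0,0,0],0.2],
    [[0,0,0],[0,0,0],0.2],
    [[0,0,0],[0,0,0],0.2],
    [[0,0,15],[0,0,0],0.2],
    [[0,0,15],[0,0,0],0.2],
    [[0,0,10],[0,0,0],-1],
    [[0,0,0],[0,0,0],-1],
    [[0,0,0],[0,0,0],-1],
    [[0,0,0],[0,0,0],-1],
    [[0,0,0],[0,0,0],-1],
    [[0,0,0],[0,0,0],-1]
  ]
}}

```text
clock: 16.45
position: [0.5257, -0.1951, 0.1404]
orientation: [3.14, -0.0, 1.041]
wrist_force: [0.1, 0.3, 0.3]
width: 0.124
```

>>> {"fn": "drive_tool", "kwargs": {
  "series": [
    [[0,0,-5],[0,0,0],-1],
    [[0,0,0],[0,0,0],-1]
  ]
}}

```text
clock: 16.65
position: [0.5252, -0.1948, 0.134]
orientation: [-3.141, -0.0, 1.041]
wrist_force: [-0.0, -0.1, -0.1]
width: 0.005
```

>>> {"fn": "drive_tool", "kwargs": {
  "series": [
    [[0,0,-8],[0,0,0],-1],
    [[0,0,0],[0,0,0],-1]
  ]
}}

```text
clock: 16.85
position: [0.5248, -0.1947, 0.1246]
orientation: [-3.14, -0.0, 1.041]
wrist_force: [0.1, -0.4, -0.3]
width: 0.004
```

>>> {"fn": "drive_tool", "kwargs": {
  "series": [
    [[0,0,-2],[0,0,0],-1],
    [[0,0,-1],[0,0,0],-1]
  ]
}}

```text
clock: 17.05
position: [0.5251, -0.1949, 0.1228]
orientation: [-3.141, 0.0, 1.041]
wrist_force: [-1.9, 1.0, 5.7]
width: 0.004
```

>>> {"fn": "drive_tool", "kwargs": {
  "series": [
    [[0,0,-1],[0,0,0],-1],
    [[0,0,-1],[0,0,0],-1]
  ]
}}

```text
clock: 17.25
position: [0.5251, -0.1949, 0.1228]
orientation: [3.141, 0.0, 1.041]
wrist_force: [-2.8, 1.3, 4.7]
width: 0.008
```

>>> {"fn": "drive_tool", "kwargs": {
  "series": [
    [[0,0,-2],[0,0,0],-1],
    [[0,0,-2],[0,0,0],-1]
  ]
}}

```text
clock: 17.45
position: [0.5251, -0.1951, 0.1225]
orientation: [3.139, 0.0, 1.041]
wrist_force: [-4.3, 2.2, 10.5]
width: 0.007
```

>>> {"fn": "drive_tool", "kwargs": {
  "series": [
    [[0,0,-3],[0,0,0],-1],
    [[0,0,-3],[0,0,0],-1]
  ]
}}

```text
clock: 17.65
position: [0.5252, -0.1952, 0.1223]
orientation: [3.136, 0.0, 1.041]
wrist_force: [-6.4, 2.5, 12.9]
width: 0.004
```

>>> {"fn": "drive_tool", "kwargs": {
  "series": [
    [[0,0,-4],[0,0,0],-1],
    [[0,0,-4],[0,0,0],-1]
  ]
}}

```text
clock: 17.85
position: [0.5252, -0.1952, 0.1221]
orientation: [3.132, 0.001, 1.041]
wrist_force: [-7.1, 2.6, 17.0]
width: 0.006
```

The right corner is firm now: 5 to 17 N gives 0.7 mm. I test the left the same way.

>>> {"fn": "drive_tool", "kwargs": {
  "series": [
    [[0,0,40],[0,0,0],-1],
    [[0,0,45],[0,0,0],-1],
    [[0,0,45],[0,0,0],-1],
    [[-3,30,30],[0,0,0],-1],
    [[-3,48,0],[0,0,0],-1],
    [[-3,48,0],[0,0,0],-1],
    [[-3,48,0],[0,0,0],-1],
    [[-3,48,0],[0,0,0],-1],
    [[-3,48,0],[0,0,0],-1],
    [[0,10,0],[0,0,0],-1],
    [[0,0,0],[0,0,0],-1]
  ]
}}

```text
clock: 18.95
position: [0.5051, 0.0939, 0.2832]
orientation: [3.13, -0.003, 1.037]
wrist_force: [-0.4, -1.3, -0.7]
width: 0.006
```

>>> {"fn": "drive_tool", "kwargs": {
  "series": [
    [[2,2,-20],[0,0,0],-1],
    [[0,0,-20],[0,0,0],-1],
    [[0,0,-20],[0,0,0],-1],
    [[0,0,-20],[0,0,0],-1],
    [[0,0,-20],[0,0,0],-1],
    [[0,0,-20],[0,0,0],-1],
    [[0,0,0],[0,0,0],-1]
  ]
}}

```text
clock: 19.65
position: [0.5096, 0.0842, 0.1573]
orientation: [3.125, 0.001, 1.024]
wrist_force: [-0.3, 0.5, -0.4]
width: 0.003
```

>>> {"fn": "drive_tool", "kwargs": {
  "series": [
    [[-2,11,-10],[-0.5,0.8,0],-1],
    [[0,0,-8],[0,0,0],-1],
    [[0,0,0],[0,0,0],-1]
  ]
}}

```text
clock: 19.95
position: [0.509, 0.0935, 0.1396]
orientation: [3.131, 0.016, 1.02]
wrist_force: [-0.2, -0.3, 0.3]
width: 0.004
```

>>> {"fn": "drive_tool", "kwargs": {
  "series": [
    [[0,0,-8],[0,0,0],-1],
    [[0,0,0],[0,0,0],-1]
  ]
}}

```text
clock: 20.15
position: [0.5098, 0.0937, 0.132]
orientation: [3.129, 0.015, 1.021]
wrist_force: [0.5, -0.9, -0.5]
width: 0.004
```

>>> {"fn": "drive_tool", "kwargs": {
  "series": [
    [[-2,2,-7],[0,0,0],-1],
    [[0,0,0],[0,0,0],-1]
  ]
}}

```text
clock: 20.35
position: [0.5081, 0.0959, 0.1252]
orientation: [3.128, 0.014, 1.021]
wrist_force: [-0.5, 0.1, -0.1]
width: 0.003
```

>>> {"fn": "drive_tool", "kwargs": {
  "series": [
    [[0,0,-2],[0,0,0],-1],
    [[0,0,-1],[0,0,0],-1]
  ]
}}

```text
clock: 20.55
position: [0.5084, 0.0962, 0.1231]
orientation: [3.127, 0.013, 1.021]
wrist_force: [-1.5, -0.9, 3.1]
width: -0.001
```

>>> {"fn": "drive_tool", "kwargs": {
  "series": [
    [[0,0,-1],[0,0,0],-1],
    [[0,0,-1],[0,0,0],-1]
  ]
}}

```text
clock: 20.75
position: [0.5084, 0.0962, 0.123]
orientation: [3.126, 0.013, 1.021]
wrist_force: [-1.4, -0.2, 5.1]
width: 0.003
```

>>> {"fn": "drive_tool", "kwargs": {
  "series": [
    [[0,0,-2],[0,0,0],-1],
    [[0,0,-2],[0,0,0],-1]
  ]
}}

```text
clock: 20.95
position: [0.5085, 0.0963, 0.1227]
orientation: [3.124, 0.011, 1.021]
wrist_force: [-4.5, 0.2, 9.0]
width: 0.005
```

>>> {"fn": "drive_tool", "kwargs": {
  "series": [
    [[0,0,-3],[0,0,0],-1],
    [[0,0,-3],[0,0,0],-1]
  ]
}}

```text
clock: 21.15
position: [0.5085, 0.0963, 0.1225]
orientation: [3.122, 0.01, 1.021]
wrist_force: [-6.3, -0.7, 13.4]
width: 0.003
```

>>> {"fn": "drive_tool", "kwargs": {
  "series": [
    [[0,0,-4],[0,0,0],-1],
    [[0,0,-4],[0,0,0],-1]
  ]
}}

```text
clock: 21.35
position: [0.5086, 0.0964, 0.1223]
orientation: [3.119, 0.008, 1.021]
wrist_force: [-7.4, -0.4, 16.5]
width: 0.003
```

Both corners are firm with equal slope, about 17 N/mm, and no rocking step. The left knob sits about 0.4 mm higher at equal force. From the right knob's rise I estimate about 5 N on the right foot, near mid-window. I back off and check.

>>> {"fn": "drive_tool", "kwargs": {
  "series": [
    [[0,0,20],[0,0,0],-1],
    [[0,0,45],[0,0,0],-1],
    [[0,0,45],[0,0,0],-1],
    [[0,0,45],[0,0,0],-1],
    [[-40,0,20],[0,0,0],-1],
    [[-40,0,0],[0,0,0],-1],
    [[-40,0,0],[0,0,0],-1],
    [[-40,0,0],[0,0,0],-1],
    [[0,0,0],[0,0,0],-1],
    [[0,0,0],[0,0,0],-1],
    [[0,0,0],[0,0,0],-1]
  ]
}}

```text
clock: 22.45
position: [0.3445, 0.0956, 0.3023]
orientation: [3.114, 0.004, 1.02]
wrist_force: [0.8, -0.4, 0.3]
width: 0.005
```

```bash
python3 - <<'E'
from h import *
s=observe();print(s['clock'],s['position'],s['wrist_force'].round(1))
p=read_camera('scene');cv2.imwrite('pics/s2.png',p['image'][:,:,::-1])
for n in ["kettle","cup","sugar_jar","oil_bottle","spoon","knob_l_grip","knob_r_grip"]:
    print(n,[(np.round(d["position"],3).tolist(),round(d["conf"],2)) for d in models.pinpoint(n,p)][:2])
E
```

```text
22.45 [0.34452832 0.09560155 0.30234643] [ 0.8 -0.4  0.3]
kettle [([0.65, -0.052, 0.07], 0.69)]
cup [([0.521, -0.051, 0.068], 0.95), ([0.352, -0.12, 0.002], 0.55)]
sugar_jar [([0.546, 0.468, -0.0], 0.86)]
oil_bottle [([0.535, -0.44, 0.0], 0.9)]
spoon [([0.404, 0.015, -0.0], 0.74)]
knob_l_grip [([0.505, 0.093, 0.11], 0.91)]
knob_r_grip [([0.525, -0.196, 0.108], 0.67)]
```

View pics/s2.png

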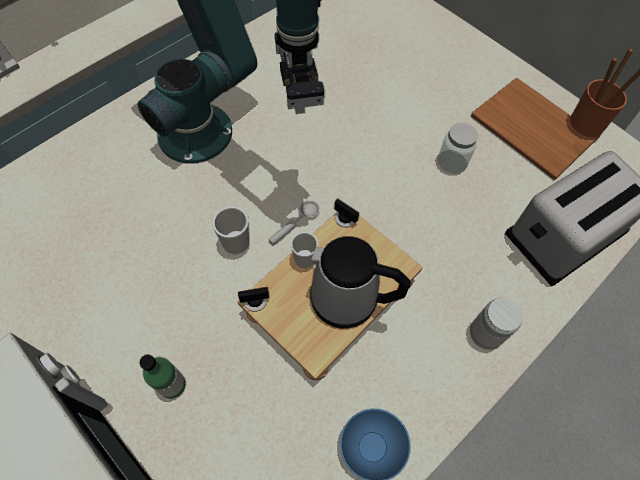

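Everything stands where it was: kettle at (345,285), cup at (304,250). The right knob at (254,297) is visibly turned, and the arm is clear of everything. Handing in.

```bash
python3 -c "
from station import ticket
print(ticket.hand_in())"
```

```text
the job is handed in; nothing more can be done
None
```

The right foot was the one hanging clear, and I turned its knob about 125° clockwise, which winds the foot down about 4.2 mm. I then let go and handed the job in at about 22.5 s.

- **Finding the foot:** pressing the right knob, that corner sank about 2.8 mm at 5–6 N before it went firm. The left corner was firm from the start.
- **After turning:** pressed up to about 17 N, both near corners gave only 0.7–0.8 mm, with the same stiffness (about 17 N/mm) and no rocking step. From the knob heights I estimate about 5 N on the right foot, near the middle of the bearing range. That figure is only good to about ±4 N, because I had no direct reading of foot load.
- **Level:** I did not measure the tilt separately. The two near knobs came out at the same height, within 0.3 mm.
- **Other things:** the last picture puts the kettle, small cup, jar, bottle and spoon within about 6 mm of where they started, which is the networks' own scatter. The kettle and cup are still on the stand, and the arm touches nothing.

While lowering, the tool drifted sideways and tilted slightly more than once. I corrected this before each contact, and no check failed.

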